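# Close the tool cage and drop its gate latch

### The arm

A 6-joint arm with a two-finger parallel gripper is mounted at the origin on the work surface. World frame = base frame: x ahead of the robot, y to its left, z up, the work surface at z = 0. Lengths are in mm, angles in rad, forces in N, time in s.
With the tool pointing down it reaches from about 350 to 775 mm from the base axis. Payload 7.3 kg.
Tool frame: the origin (TCP) lies at the very end of the fingers, on their centre line; the grasp point (between the pads) lies 19 mm behind it; z points along the fingers, y is the line along which they close (so a half turn about z gives the same grasp; the last joint's range is limited). The gripper opens to 92 mm and grips with 3 to 60 N. Pads are 19 mm wide; open, the fingers measure 130 mm over their backs; the gripper's body (75 mm by 190 mm) begins 47 mm behind the grasp point.
Start: joints at [1.065, 0.342, 1.524, -0, 1.275, -0.146], TCP at [184.833, 491.41, 202.441] pointing down, gripper open.
Joint ranges: [-2.53, 2.53], [-0.77, 2.02], [0.04, 2.7], [-1, 4.14], [0.28, 2.66], [-3.11, 3.11]. Speed limits (rad/s): [2.57, 2.57, 3.14, 3.14, 3.14, 3.14].

### API

Orientations are given as [roll, pitch, yaw] about the fixed x, y, z axes, in that order (R = Rz(yaw) Ry(pitch) Rx(roll)).
In Python, from plant import * gives the robot as it stands.
- The arm moves only by the tool arm_command, never from a script. Its arguments are lists of equal length, an entry for each row: "gripper": the finger opening in mm, from 0 to 91.8; "dp": the shift along the tool's x, y, z in units of 25 mm (1.0 is 25 mm), a list of three; "twist": the turn about the tool's z in units of 5 degrees (1.0 is 5 degrees). A call has exactly 5 rows; each row shifts and turns the commanded pose from where the row before left it, along the tool's axes as they then stand; what a row does not reach is not made up. A row lasts 1/8 s, in which the tool goes at most 62.5 mm and 10.7 degrees, less where a joint would pass 70% of its speed; a pose out of reach is approached as far as the arm can. A call is refused whole if a number of a shift passes 1 or a number of a turn 1, either way. A call with a gripper value outside its range is refused whole. The fingers move at their own pace and stop on an object; the grip force is fixed at half the most. Time passes only in rows, so rows that do not move let the fingers close, or fill a call up. It gives the time, the measured TCP pose, the force, the opening and the grip force at its end, in the units of the state.
- get_obs(): the state, without advancing time (a new reading comes with each control period).
- capture(name): name is "scene" or "side" or "wrist"; returns the picture (480x640x3 uint8, red, green, blue); there is no depth.
- get_calibration(name): a dict with "mtx" (3x3 intrinsics, pixels), "position" and "attitude" of the camera in the world; the wrist camera has in their place "mount" (4x4, takes a point from camera to tool coordinates, whose origin is the TCP and whose axes are the flange's). Camera axes: x right, y down, z forward; pixel columns grow to the right and rows downward; lengths in mm; the calibration is good to about 2 mm. A picture is of the moment at which its call begins: read the wrist's pose just before it. get_calibration takes no time and is no camera call.
- close_job(): hands the job in; it is judged then, once.
The state is a dict: "time": time; "joint_positions": joint angles; "dq": joint speeds; "tau": joint torques, N m; "tool_pos": TCP position; "tcp_rot": TCP orientation; "contact_force": force on the tool from outside, world axes, zero at the start; "moment": the same for the moment, N m; "grip_width": finger opening in mm; "finger_force": force on a finger pad.
Only numpy, scipy, OpenCV 4.12 (cv2) and the standard library are available. Lean on these libraries where they do the work, as an engineer would, in place of code of your own. Each camera call takes 0.05 s, during which the arm holds its last target. There are 200 camera calls.

### The job

Shut the wire gate of the small tool cage and latch it: lift the latch bar so that it passes over the front tooth of its keeper, ease the gate in against its sprung buffer until the bar drops fully down into the keeper's notch, then let go so that the latch alone holds the gate shut. Do it gently, without ramming the bar into the keeper or slamming the gate, and leave the loose tools, the blue box and the green bin where they are.

Things in the scene. Friction and masses are not known exactly. Their poses are not given: they have to be found in the camera images.
- cage: the fixed tool cage: black square-tube frame, plywood floor and roof, wire sides and back, 380 mm wide, 240 deep; frame and roof end 225 mm above the bench. Origin: centre of its underside, on the bench. Its front looks along its own -x (towards the robot), its y to the robot's left. The gate hangs in front of the front face, hinged at the left (+y); the latch is at the upper right
- gate_set: the wire gate with hinge leaves and latch bar (as a solid: gate and bar together). Origin on the hinge axis at bench level, fixed to the cage, axes as the cage's. The gate is a black frame 315 mm wide (5 to 320 mm from the hinge axis), 20 mm thick (centred on the plane through the axis), 35 to 215 mm above the bench, 1.2 kg
- gate_hinge (a point): point on the gate's upright hinge axis, 203 mm above the bench (the height of the bar's centre line), 147 mm in front of and 170 mm left of the cage's origin
- gate (a joint): gate angle, rad: 0 = square across the cage's front (near where it latches), grows as the free (right) edge swings out towards the robot. Starts ajar at 0.15 to 0.36 and stays where it is left (hinge friction 0.12 N m)
- latch (a joint): latch bar angle, rad: 0 = bar level, fully down; grows as its free (right) end is lifted; a guide staple stops it at 0.32. It falls by its own weight (about 0.4 kg with its pin, varies). It must stand above 0.12 to pass over the keeper's front tooth; resting on the tooth it reads about 0.11
- bar_pivot (a point): pivot bolt of the latch bar, on the bar's centre line: 230 mm from the hinge axis along the gate, 17 mm in front of the gate's middle plane, 203 mm above the bench. The bar is a steel flat 10 mm thick and 22 mm high along the gate's front, from 15 mm left of the pivot to 145 mm right of it
- grip (a point): grip point on the lift pin: the dark upright round pin, 20 mm in diameter and 50 mm tall, on the bar's top edge 85 mm right of the pivot. The point is on the pin's axis, 47 mm above the bar's centre line and 14 mm below the pin's top. The pin is rigid with the bar and turns with it about the pivot; pushing it pushes the gate. Within 60 mm all else is at least 18 mm lower than this point
- notch_front (a point): middle of the keeper's notch floor if the keeper sits at the front end of its slots: 173 mm in front of and 175 mm right of the cage's origin, 190 mm up (the level bar hangs 2 mm above this floor). The keeper is bolted anywhere from here to 18 mm farther in (+x of the cage): its place is not measured. At gate angle 0 the bar crosses 9 mm farther in than this point, 115 mm from its pivot
- keeper_post (a point): top front of the right front post, 225 mm up, 120 mm in front of and 175 mm right of the cage's origin. The keeper is a steel block in front of it, 20 mm wide: a notch 14 mm wide front to back, open upwards, between a square front tooth (12 mm thick, 14 mm above the notch floor) and a back wall (38 mm above the floor, higher than the bar can be lifted). Pressed with over 35 N it bends
- buffer_seat (a point): where the sprung buffer (a 14 mm rubber plunger behind the gate's top rail, 285 mm from the hinge) sits on the cage. The gate meets it about 17 mm before angle 0 (0.06 rad); from there it pushes the gate back open with 0.45 N per mm. A rubber pad stops the gate at 0.05 rad past 0
- chuck_big: drill chuck standing on the cage's floor, 54 mm across, 76 high; bystander; origin under its centre
- face_mill: face mill standing on the cage's floor, 62 mm across, 50 high; bystander; origin under its centre
- blue_box: open blue tray 90 x 140 x 32 mm high on the cage's roof; bystander; origin under its centre
- chuck_small: drill chuck on the bench in front of the cage's hinge side, 42 mm across, 60 high; bystander; origin under its centre
- step_block: dark steel step block 62 x 30 x 56 mm on the bench to the right of the cage; bystander; origin under its centre
- strap_clamp: dark slotted clamp bar 115 x 36 x 16 mm lying on the bench; bystander; origin under its centre
- green_bin: green parts bin 160 x 100 x 60 mm on the bench at the right; bystander; origin under its centre

How it is judged (in metres and radians):
On the way, in this order (a step that is already met when the one before it is completed fails the run):
1. the latch bar is lifted above the keeper's front tooth (over 0.10 rad) with the gate swung nearly shut (under 0.08 rad) (value of joint latch above 0.1 rad and value of joint gate below 0.08 rad), for 0.1 s.
2. the bar is down in the keeper's notch with the gate shut (value of joint latch below 0.03 rad and value of joint gate below 0.0375 rad), for 0.2 s.
At the end, for the whole second after the job is handed in: The gate is shut (gate angle under 0.0375 rad, which only a bar behind the keeper's tooth can keep against the buffer), the latch bar lies fully down in the notch (latch angle under 0.03 rad), the gate is at rest and the robot has let go (all of step 2 and velocity of joint gate between -0.05 and 0.05 rad/s); the robot touches nothing.
It fails at once if the gate and its latch bar are pressed against the cage, its buffer and keeper with more than 35 N in all (contact force between gate_set and cage above 35 N).
It fails at once if a loose tool, the blue box or the green bin is moved more than 25 mm (distance of any of chuck_big, face_mill, blue_box, chuck_small, step_block, strap_clamp, green_bin from where it was at the start of the episode above 0.025 m).
It also fails if it takes over 51 s, if anything falls off the work surface, if the arm or the gripper's body presses on something with over 40 N, if the wrist force passes 120 N, or if a joint passes its speed limit or range.

## Working session

There is one attempt and no reset: what is moved stays moved. The work goes in short steps, Python scripts to look and compute and a tool call to move; the robot and the scene stay as the last step left them, time stands still between calls to the robot, and variables do not carry over. Pictures are saved under pics/ and viewed, at most 10 in all, crops included, and the job is handed in when it is done.

Besides the shell and the picture viewer there is one more tool, called after "Emit:" by a JSON object that holds its "api" and its "payload". arm_command: Moves the arm, as the interface text tells. Its arguments: {"type":"object","properties":{"gripper":{"type":"array"},"dp":{"type":"array"},"twist":{"type":"array"}},"required":["gripper","dp","twist"]}

```bash
ls; mkdir -p pics
python3 - <<'E'
from plant import *
import cv2
o=get_obs(); print(o)
for n in("scene","side"):
    c=get_calibration(n); print(n,c)
    cv2.imwrite(f"pics/{n}0.png",capture(n)[:,:,::-1])
print(get_calibration("wrist"))
E
```

```text
pics
{'time': 0.0, 'joint_positions': array([ 1.06498934e+00,  3.42707166e-01,  1.52501156e+00,  1.27850107e-05,
        1.27537850e+00, -1.46013443e-01]), 'dq': array([-1.24517012e-03, -2.08280157e-04, -1.22008605e-03,  6.92732182e-04,
        6.04646852e-06, -9.13317704e-04]), 'tau': array([ 1.29375527e-03, -4.31230152e+01, -2.44225484e+01,  7.17398152e-02,
        5.60314755e-02, -1.47117175e-04]), 'tool_pos': array([184.61165897, 491.0068616 , 201.75496114]), 'tcp_rot': array([-3.14010587e+00, -2.31003413e-04,  2.78179521e+00]), 'contact_force': array([-0.27158812, -0.00243305, -0.06431394]), 'moment': array([0.01542413, 0.04744584, 0.01370884]), 'finger_force': 0.0, 'grip_width': 91.54266539153745}
scene {'mtx': array([[511.77061744,   0.        , 318.80914511],
       [  0.        , 511.77061744, 238.59962545],
       [  0.        ,   0.        ,   1.        ]]), 'position': array([   5.5627977 ,  403.30351011, 1186.09048395]), 'attitude': array([-2.52083237,  0.01626258, -2.23579232])}
side {'mtx': array([[585.00394466,   0.        , 313.43065666],
       [  0.        , 585.00394466, 239.41687342],
       [  0.        ,   0.        ,   1.        ]]), 'position': array([-233.80975909, -858.12471123,  817.51282976]), 'attitude': array([-2.08458598,  0.01402527, -0.79804975])}
{'mtx': array([[333.11694043,   0.        , 314.85242864],
       [  0.        , 333.11694043, 239.69282486],
       [  0.        ,   0.        ,   1.        ]]), 'mount': array([[ 1.01751560e-03, -9.50687878e-01, -3.10147583e-01,
         8.47293966e+01],
       [ 9.99999462e-01,  1.02934473e-03,  1.25519266e-04,
        -1.43705878e+00],
       [ 1.99919135e-04, -3.10147544e-01,  9.50688414e-01,
        -1.82658792e+02],
       [ 0.00000000e+00,  0.00000000e+00,  0.00000000e+00,
         1.00000000e+00]])}
```

View pics/scene0.png

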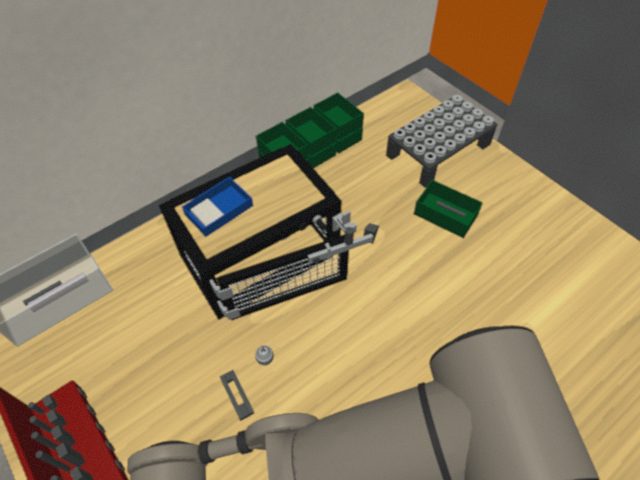

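View pics/side0.png

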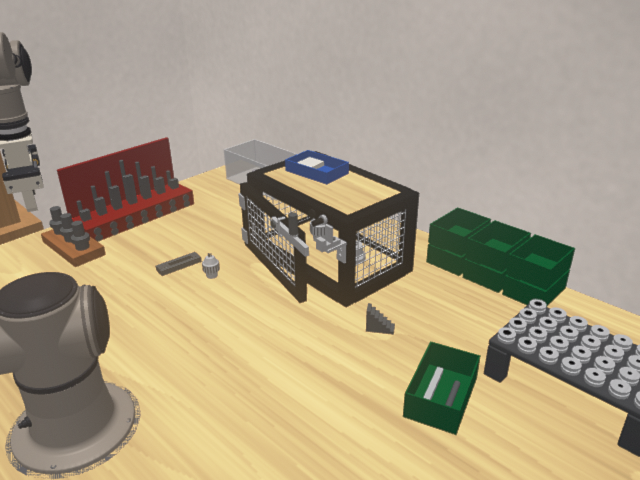

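The scene view shows the cage with its roof corners near (162,207), (292,150), (340,203) and (210,262). The latch bar is around (340,245). In the side view the pin is at about (293,222) and the keeper at about (327,237). I'll enlarge both for accuracy.

Run:
```python
import cv2
a=cv2.imread("pics/scene0.png")[140:330,150:400]; cv2.imwrite("pics/sc.png",cv2.resize(a,None,fx=3,fy=3,interpolation=cv2.INTER_CUBIC))
a=cv2.imread("pics/side0.png")[140:310,230:430]; cv2.imwrite("pics/si.png",cv2.resize(a,None,fx=3.5,fy=3.5,interpolation=cv2.INTER_CUBIC))
```

```text
(no output)
```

View pics/sc.png

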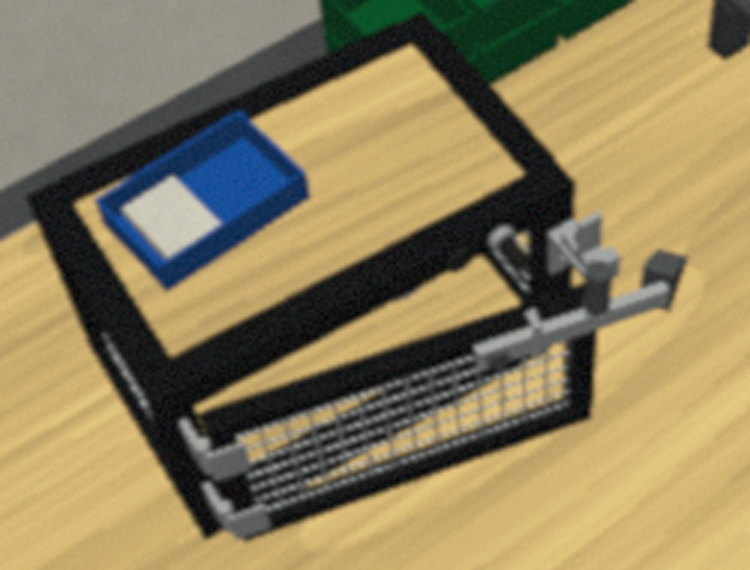

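View pics/si.png

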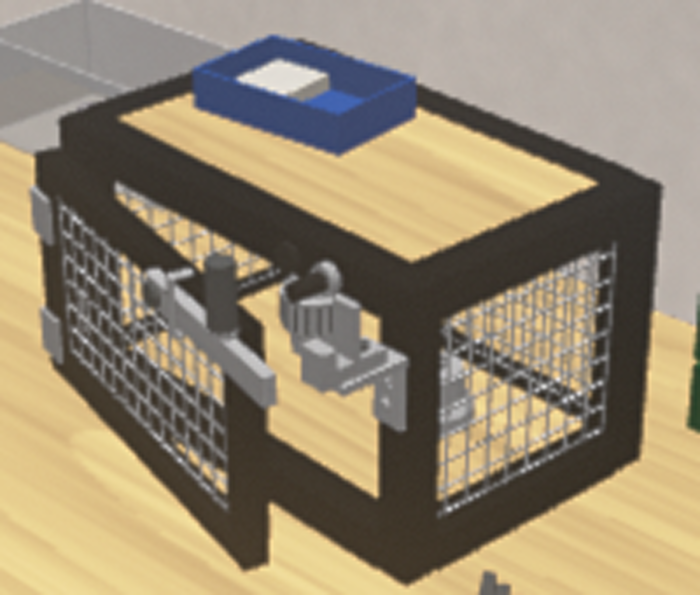

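The scene crop gives these roof corners: back-left (32,197), back-right (418,17), front-right (573,183), front-left (171,389), with the pin top at (602,257). The side crop gives the roof back-right at (660,185), the bottom corners at (407,583) and (640,460), and the pin top at (221,260). The keeper's tooth and notch are around (330,360). Next I'll fit the cage pose and gate angle.

```bash
cat > h.py <<'E'
from plant import *
import numpy as np, cv2
from scipy.optimize import least_squares
from scipy.spatial.transform import Rotation as R
def cam(n,obs=None):
    c=get_calibration(n)
    if n!="wrist": return c["mtx"],R.from_euler("xyz",c["attitude"]).as_matrix(),np.array(c["position"])
    Rt=R.from_euler("xyz",obs["tcp_rot"]).as_matrix(); m=c["mount"]
    return c["mtx"],Rt@m[:3,:3],Rt@m[:3,3]+obs["tool_pos"]
def proj(c,p):
    q=(np.atleast_2d(p)-c[2])@c[1]; q=q@c[0].T; return q[:,:2]/q[:,2:]
def tow(pose,p):
    x,y,t=pose; p=np.atleast_2d(p); c,s=np.cos(t),np.sin(t)
    return np.c_[x+c*p[:,0]-s*p[:,1],y+s*p[:,0]+c*p[:,1],p[:,2]]
def gate_pt(along,front,z,g):  # cage coords
    return np.array([-147-along*np.sin(g)-front*np.cos(g),170-along*np.cos(g)+front*np.sin(g),z])
def bar_pt(a,u,g,l,front=17): # point on bar: a right of pivot, u above centre line
    return gate_pt(230+a*np.cos(l)-u*np.sin(l),front,203+a*np.sin(l)+u*np.cos(l),g)
E
python3 - <<'E'
from h import *
S=cam("scene");D=cam("side")
sc=lambda u,v:(u/3+150,v/3+140); si=lambda u,v:(u/3.5+230,v/3.5+140)
obs=[(S,sc(32,197),(120,190,225)),(S,sc(418,17),(120,-190,225)),(S,sc(573,183),(-120,-190,225)),(S,sc(171,389),(-120,190,225)),
(D,si(660,185),(120,-190,225)),(D,si(407,583),(-120,-190,0)),(D,si(640,460),(120,-190,0))]
pin=[(S,sc(602,257)),(D,si(221,260))]
def f(v):
    r=[(proj(c,tow(v[:3],p))[0]-px) for c,px,p in obs]
    r+=[proj(c,tow(v[:3],bar_pt(85,61,v[3],0)))[0]-px for c,px in pin]
    return np.ravel(r)
s=least_squares(f,[550,150,0.4,0.25],loss="soft_l1")
v=s.x;print(v.round(4));print(f(v).reshape(-1,2).round(1))
for g in (v[3],0.06,0.03): print(g,tow(v[:3],bar_pt(85,47,g,0)),tow(v[:3],bar_pt(85,47,g,.2)))
print("notch0",tow(v[:3],[-173,-175,190]),proj(D,tow(v[:3],[-173,-175,190])))
for n in("S","D"):
  for k in(0,18): print(n,k,proj(globals()[n],tow(v[:3],[[-192+k,-165,204],[-192+k,-185,204],[-166+k,-165,228],[-166+k,-185,228]])).round(1).tolist())
E
```

```text
[ 7.440661e+02  5.472820e+01 -7.300000e-02  1.906000e-01]
[[-2.1  0.2]
 [ 1.3 -2.7]
 [ 1.9 -1.1]
 [-4.4  5.7]
 [ 0.7 -0.9]
 [-0.2  2.2]
 [-0.1 -0.1]
 [-0.2  2.7]
 [ 1.1  0.2]]
0.19056712108687046 [[511.3837086  -64.70744474 250.        ]] [[514.25726486 -54.05646952 265.95002228]]
0.06 [[551.24141453 -74.97616532 250.        ]] [[552.70379246 -64.04172205 265.95002228]]
0.03 [[560.56538824 -76.59462055 250.        ]] [[561.69912405 -65.62123266 265.95002228]]
notch0 [[ 558.77104459 -107.1968948   190.        ]] [[324.78757522 243.92093098]]
S 0 [[351.7, 229.2], [358.5, 225.4], [345.6, 215.9], [352.5, 212.2]]
S 18 [[347.3, 224.3], [354.0, 220.5], [341.3, 211.1], [348.0, 207.4]]
D 0 [[315.0, 239.5], [321.3, 243.0], [324.0, 225.7], [330.3, 229.0]]
D 18 [[321.3, 236.7], [327.6, 240.1], [330.1, 223.0], [336.5, 226.2]]
```

```bash
cat >> h.py <<'E'
def plan(start,yaw,goal,gyaw,n=40):
    p=np.array(start,float); g=np.array(goal,float); rows=[]
    while (np.linalg.norm(g-p)>1.3 or abs(gyaw-yaw)>.01) and len(rows)<n:
        tw=np.clip(-np.degrees(gyaw-yaw)/5,-1,1).round(2)
        T=np.array([[np.cos(yaw),np.sin(yaw),0],[np.sin(yaw),-np.cos(yaw),0],[0,0,-1]]).T
        d=T.T@(g-p)/25; d=(d/max(1,abs(d).max())).round(1 if np.linalg.norm(g-p)>40 else 2)
        p=p+T@d*25; yaw-=np.radians(5*tw); rows.append((d.tolist(),float(tw)))
    while len(rows)%5: rows.append(([0.,0.,0.],0.))
    for i in range(0,len(rows),5): print([r[0] for r in rows[i:i+5]],[r[1] for r in rows[i:i+5]])
    print(p,yaw)
E
python3 - <<'E'
from h import *
plan([184.6,491,301.8],2.782-np.radians(20),[511,-65,300],1.31)
E
```

```text
[[-1.0, -0.3, 0.0], [-1.0, -0.3, 0.0], [-1.0, -0.2, 0.0], [-1.0, -0.1, 0.0], [-1.0, 0.0, 0.0]] [1.0, 1.0, 1.0, 1.0, 1.0]
[[-1.0, 0.1, 0.0], [-1.0, 0.2, 0.0], [-1.0, 0.3, 0.0], [-1.0, 0.4, 0.0], [-1.0, 0.5, 0.0]] [1.0, 1.0, 1.0, 1.0, 1.0]
[[-1.0, 0.6, 0.0], [-1.0, 0.7, 0.0], [-1.0, 0.9, 0.0], [-1.0, 1.0, 0.0], [-1.0, 1.0, 0.0]] [1.0, 1.0, 0.87, -0.0, -0.0]
[[-1.0, 1.0, 0.0], [-1.0, 1.0, 0.0], [-1.0, 1.0, 0.0], [-0.9, 1.0, 0.0], [-1.0, 1.0, 0.0]] [-0.0, -0.0, -0.0, -0.0, -0.0]
[[-0.9, 1.0, 0.1], [-0.37, 0.36, -0.03], [0.0, 0.0, 0.0], [0.0, 0.0, 0.0], [0.0, 0.0, 0.0]] [-0.0, -0.0, 0.0, 0.0, 0.0]
[511.04376875 -65.11532064 300.05      ] 1.3098147759427843
```

Emit:
{"api": "arm_command", "payload": {"gripper": [91,91,91,91,91], "dp": [[0,0,-1],[0,0,-1],[0,0,-1],[0,0,-1],[0,0,0]], "twist": [1,1,1,1,0]}}

```text
time: 0.72
tool_pos: [185.1, 492.0, 303.7]
tcp_rot: [3.138, -0.001, 2.433]
contact_force: [-0.5, 0.3, -0.1]
grip_width: 91.0
finger_force: 0.0
```

Emit:
{"api": "arm_command", "payload": {"gripper": [91,91,91,91,91], "dp": [[-1,-0.3,0],[-1,-0.3,0],[-1,-0.2,0],[-1,-0.1,0],[-1,0,0]], "twist": [1,1,1,1,1]}}

```text
time: 1.35
tool_pos: [247.3, 378.8, 300.9]
tcp_rot: [-3.139, 0.001, 1.996]
contact_force: [0.5, -0.7, 0.5]
grip_width: 91.0
finger_force: 0.0
```

Emit:
{"api": "arm_command", "payload": {"gripper": [91,91,91,91,91], "dp": [[-1,0.1,0],[-1,0.2,0],[-1,0.3,0],[-1,0.4,0],[-1,0.5,0]], "twist": [1,1,1,1,1]}}

```text
time: 1.98
tool_pos: [314.6, 265.9, 301.0]
tcp_rot: [-3.14, 0.001, 1.559]
contact_force: [0.1, -0.4, 0.9]
grip_width: 91.1
finger_force: 0.0
```

Emit:
{"api": "arm_command", "payload": {"gripper": [91,91,91,91,91], "dp": [[-1,0.6,0],[-1,0.7,0],[-1,0.9,0],[-1,1,0],[-1,1,0]], "twist": [1,1,0.87,0,0]}}

```text
time: 2.6
tool_pos: [397.2, 124.2, 301.0]
tcp_rot: [-3.139, 0.001, 1.312]
contact_force: [0.8, 0.4, 0.2]
grip_width: 90.7
finger_force: 0.0
```

Emit:
{"api": "arm_command", "payload": {"gripper": [91,91,91,91,91], "dp": [[-1,1,0],[-1,1,0],[-1,1,0],[-0.9,1,0],[-1,1,0]], "twist": [0,0,0,0,0]}}

```text
time: 3.22
tool_pos: [486.4, -26.2, 300.8]
tcp_rot: [-3.139, -0.0, 1.312]
contact_force: [1.0, 0.6, 0.7]
grip_width: 90.8
finger_force: 0.0
```

Emit:
{"api": "arm_command", "payload": {"gripper": [91,91,91,91,91], "dp": [[-0.9,1,0.1],[-0.4,0.4,0],[0,0,0],[0,0,0],[0,0,0]], "twist": [0,0,0,0,0]}}

```text
time: 3.85
tool_pos: [511.6, -64.8, 300.2]
tcp_rot: [3.141, -0.0, 1.311]
contact_force: [0.0, -0.9, 0.9]
grip_width: 91.1
finger_force: 0.0
```

Run:
```python
from h import *
import json
o=get_obs(); w=capture("wrist"); cv2.imwrite("pics/w1.png",w[:,:,::-1])
print(o["time"],o["tool_pos"],o["tcp_rot"],o["contact_force"])
json.dump({k:list(map(float,o[k])) for k in("tool_pos","tcp_rot")},open("w1.json","w"))
```

```text
3.85 [511.57680902 -64.81397875 300.23188426] [ 3.14120067e+00 -2.53456051e-04  1.31097006e+00] [ 0.01998656 -0.87937751  0.92360842]
```

View pics/w1.png

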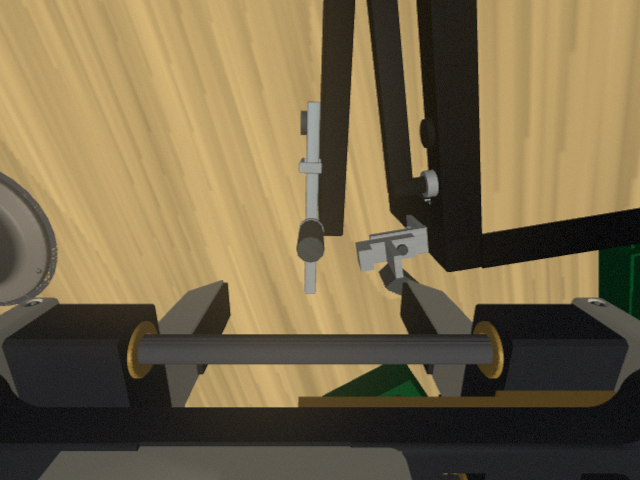

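The wrist view shows the pin's top near (310,248) and the bar running from (313,103) to (310,292). The keeper is around (357-428, 220-270) and the cage's front-right top corner is at about (449,271). I'll zoom in on the pin and keeper.

Run:
```python
from h import *
a=cv2.imread("pics/w1.png")[200:300,295:455]; a=cv2.resize(a,None,fx=5,fy=5,interpolation=cv2.INTER_CUBIC)
a=(255*(a/255.)**.55).astype('uint8'); cv2.imwrite("pics/w1z.png",a)
```

```text
(no output)
```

View pics/w1z.png

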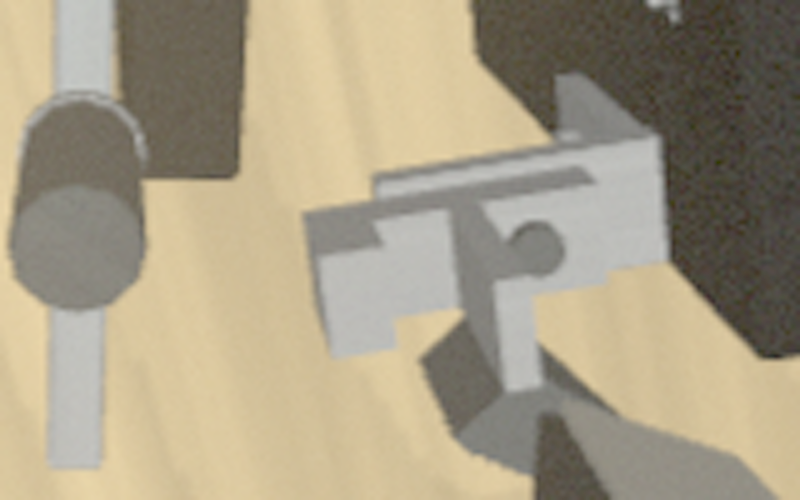

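```bash
cat > fit.py <<'E'
from h import *
import json
S=cam("scene");D=cam("side");w=json.load(open("w1.json"));W=cam("wrist",{k:np.array(v) for k,v in w.items()})
sc=lambda u,v:(u/3+150,v/3+140); si=lambda u,v:(u/3.5+230,v/3.5+140); wz=lambda u,v:(u/5+295,v/5+200)
obs=[(S,sc(32,197),(120,190,225)),(S,sc(418,17),(120,-190,225)),(S,sc(573,183),(-120,-190,225)),
(D,si(660,185),(120,-190,225)),(D,si(407,583),(-120,-190,0)),(D,si(640,460),(120,-190,0)),(W,wz(762,356),(-120,-190,225))]
keep=[(wz(327,306),-192,204),(wz(389,295),-180,204),(wz(501,337),-166,228)]
bar=[(W,wz(77,249),(85,61)),(W,wz(75,468),(145,11)),(W,(313.5,102.5),(-15,11)),(S,sc(602,257),(85,61)),(D,si(221,260),(85,61))]
def f(v):
    r=[(proj(c,tow(v[:3],p))[0]-px) for c,px,p in obs]
    r+=[proj(c,tow(v[:3],bar_pt(*p,v[3],0)))[0]-px for c,px,p in bar]
    r+=[proj(W,tow(v[:3],[x+v[4],-175,z]))[0]-px for px,x,z in keep]
    return np.ravel(r)
v=least_squares(f,[744,54,-.07,.19,5],loss="soft_l1").x
np.save("v.npy",v)
if __name__=="__main__":
    print(v.round(4));print(f(v).reshape(-1,2).round(1).tolist())
    k=v[4]
    def ray(px,z):
        d=W[1]@np.linalg.solve(W[0],[px[0],px[1],1]); return W[2]+d*(z-W[2][2])/d[2]
    print("pin top ray",ray(wz(77,249),264))
    print("keeper rays",[ray(px,z).round(1).tolist() for px,x,z in keep],[tow(v[:3],[x+k,-175,z]).round(1).tolist() for px,x,z in keep])
    P=W
    for g in (v[3],): print(tow(v[:3],bar_pt(85,47,g,0)))
    gn=(9-k)/345; print("notch gate angle",gn, "entry angles",gn+2/345, gn-2/345)
E
python3 fit.py
```

```text
[ 7.457448e+02  5.731280e+01 -7.690000e-02  2.010000e-01  2.580300e+00]
[[-3.3, 0.0], [0.5, -2.5], [0.7, -0.7], [0.1, -1.3], [-0.9, 1.5], [-0.6, -0.6], [0.1, 1.8], [0.2, 0.4], [0.2, 0.6], [-0.1, -0.8], [-1.2, 4.3], [-1.1, -0.1], [-0.3, 0.2], [0.5, 0.1], [-0.2, -0.6]]
pin top ray [509.38035423 -59.84822743 264.        ]
keeper rays [[543.8, -102.5, 204.0], [555.0, -103.3, 204.0], [569.4, -105.1, 228.0]] [[[543.4, -102.6, 204.0]], [[555.4, -103.5, 204.0]], [[569.4, -104.6, 228.0]]]
[[509.47142789 -60.14496673 250.        ]]
notch gate angle 0.01860779237555467 entry angles 0.02440489382483003 0.012810690926279306
```

The fit is good: the pin is at about (509.4,-60), the gate angle about 0.20 and the keeper offset about 2.6 mm. I'll descend and grip the pin.

Emit:
{"api": "arm_command", "payload": {"gripper": [70,60,60,60,60], "dp": [[0.16,-0.14,0.5],[0,0,0.8],[0,0,0.7],[0,0,0.7],[0,0,0]], "twist": [0.2,0,0,0,0]}}

```text
time: 4.53
tool_pos: [508.3, -60.3, 230.7]
tcp_rot: [-3.138, -0.0, 1.292]
contact_force: [0.4, -0.1, -0.7]
grip_width: 60.0
finger_force: 0.0
```

Emit:
{"api": "arm_command", "payload": {"gripper": [40,30,25,15,15], "dp": [[0,0,0],[0,0,0],[0,0,0],[0,0,0],[0,0,0]], "twist": [0,0,0,0,0]}}

```text
time: 5.15
tool_pos: [509.6, -61.1, 232.6]
tcp_rot: [3.141, -0.0, 1.292]
contact_force: [0.5, -0.1, 0.6]
grip_width: 18.6
finger_force: 30.0
```

```bash
cat > path.py <<'E'
from h import *
v=np.load("v.npy"); U=48.6
off=np.array([509.6,-61.1,232.6])-tow(v[:3],bar_pt(85,U,v[3],0))[0]
def tcp(g,l): return tow(v[:3],bar_pt(85,U,g,l))[0]+off
def rows(wp):
    yaw=np.pi/2-wp[0][0]+v[2]; p=tcp(*wp[0])
    for a,b in zip(wp,wp[1:]):
        q=tcp(*b); T=np.array([[np.cos(yaw),np.sin(yaw),0],[np.sin(yaw),-np.cos(yaw),0],[0,0,-1]]).T
        d=(T.T@(q-p)/25).round(2); tw=round(np.degrees(b[0]-a[0])/5,2)
        p=p+T@d*25; yaw-=np.radians(5*tw); print(b,d.tolist(),tw,p.round(1))
E
python3 - <<'E'
from path import *
print(off)
g=v[3]
rows([(g,0)]+[(g,x) for x in(.03,.08,.13,.18,.2)]+[(x,.2) for x in(.19,.175,.16,.145,.13,.115,.10,.09,.08,.07,.06,.05,.042,.036,.03,.026,.022,.018)])
E
```

```text
[  0.12857211  -0.95503327 -19.        ]
(np.float64(0.2010118340036274), 0.03) [0.06, 0.0, -0.1] 0.0 [510.  -59.7 235.1]
(np.float64(0.2010118340036274), 0.08) [0.11, 0.0, -0.17] 0.0 [510.8 -57.  239.4]
(np.float64(0.2010118340036274), 0.13) [0.11, -0.0, -0.15] 0.0 [511.5 -54.4 243.1]
(np.float64(0.2010118340036274), 0.18) [0.12, -0.0, -0.16] 0.0 [512.3 -51.5 247.1]
(np.float64(0.2010118340036274), 0.2) [0.05, 0.0, -0.06] 0.0 [512.7 -50.3 248.6]
(0.19, 0.2) [-0.0, 0.13, 0.0] -0.13 [515.8 -51.2 248.6]
(0.175, 0.2) [-0.01, 0.19, 0.0] -0.17 [520.3 -52.7 248.6]
(0.16, 0.2) [-0.01, 0.18, 0.0] -0.17 [524.6 -54.  248.6]
(0.145, 0.2) [-0.01, 0.18, 0.0] -0.17 [528.9 -55.3 248.6]
(0.13, 0.2) [-0.01, 0.18, 0.0] -0.17 [533.3 -56.6 248.6]
(0.115, 0.2) [-0.01, 0.19, 0.0] -0.17 [537.9 -57.8 248.6]
(0.1, 0.2) [-0.01, 0.18, 0.0] -0.17 [542.2 -58.9 248.6]
(0.09, 0.2) [-0.0, 0.12, 0.0] -0.11 [545.2 -59.4 248.6]
(0.08, 0.2) [-0.01, 0.12, 0.0] -0.11 [548.1 -60.2 248.6]
(0.07, 0.2) [-0.0, 0.12, 0.0] -0.11 [551.1 -60.6 248.6]
(0.06, 0.2) [-0.01, 0.12, 0.0] -0.11 [554.  -61.3 248.6]
(0.05, 0.2) [-0.01, 0.12, 0.0] -0.11 [556.9 -62.  248.6]
(0.042, 0.2) [-0.0, 0.1, 0.0] -0.09 [559.4 -62.3 248.6]
(0.036, 0.2) [-0.0, 0.08, 0.0] -0.07 [561.4 -62.6 248.6]
(0.03, 0.2) [-0.01, 0.07, 0.0] -0.07 [563.1 -63.  248.6]
(0.026, 0.2) [-0.0, 0.05, 0.0] -0.05 [564.4 -63.1 248.6]
(0.022, 0.2) [-0.0, 0.05, 0.0] -0.05 [565.6 -63.3 248.6]
(0.018, 0.2) [-0.01, 0.04, 0.0] -0.05 [566.6 -63.6 248.6]
```

Emit:
{"api": "arm_command", "payload": {"gripper": [15,15,15,15,15], "dp": [[0.06,0,-0.1],[0.11,0,-0.17],[0.11,0,-0.15],[0.12,0,-0.16],[0.05,0,-0.06]], "twist": [0,0,0,0,0]}}

```text
time: 5.78
tool_pos: [512.6, -49.1, 248.0]
tcp_rot: [-3.14, -0.001, 1.293]
contact_force: [2.5, 4.7, -11.1]
grip_width: 18.3
finger_force: 30.0
```

Emit:
{"api": "arm_command", "payload": {"gripper": [15,15,15,15,15], "dp": [[0,0.13,0],[-0.01,0.19,0],[-0.01,0.18,0],[-0.01,0.18,0],[-0.01,0.18,0]], "twist": [-0.13,-0.17,-0.17,-0.17,-0.17]}}

```text
time: 6.4
tool_pos: [533.1, -55.8, 247.7]
tcp_rot: [-3.14, -0.001, 1.364]
contact_force: [1.5, 5.5, -10.6]
grip_width: 18.2
finger_force: 30.0
```

Run:
```python
from h import *
a=capture("side")[:,:,::-1][150:310,240:400]; cv2.imwrite("pics/s2.png",cv2.resize(a,None,fx=3.5,fy=3.5,interpolation=cv2.INTER_CUBIC))
```

```text
(no output)
```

View pics/s2.png

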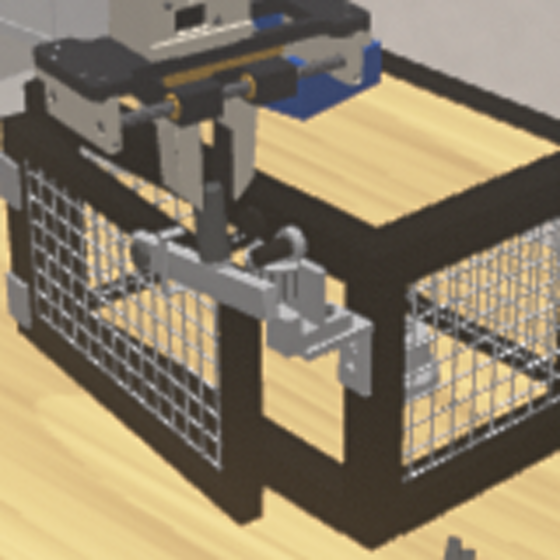

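The side view shows the bar clearly lifted: its end is at (270,295), just in front of and above the tooth, with the pin held in the fingers. I'll continue easing the gate in.

Emit:
{"api": "arm_command", "payload": {"gripper": [15,15,15,15,15], "dp": [[-0.01,0.19,0],[-0.01,0.18,0],[0,0.12,0],[-0.01,0.12,0],[0,0.12,0]], "twist": [-0.17,-0.17,-0.11,-0.11,-0.11]}}

```text
time: 7.08
tool_pos: [550.8, -60.0, 247.8]
tcp_rot: [-3.14, -0.001, 1.422]
contact_force: [0.4, 5.2, -11.1]
grip_width: 18.5
finger_force: 30.0
```

Emit:
{"api": "arm_command", "payload": {"gripper": [15,15,15,15,15], "dp": [[-0.01,0.12,0],[-0.01,0.12,0],[0,0.1,0],[0,0.08,0],[0,0,0]], "twist": [-0.11,-0.11,-0.09,-0.07,0]}}

```text
time: 7.7
tool_pos: [560.6, -62.1, 247.7]
tcp_rot: [-3.139, -0.001, 1.455]
contact_force: [-0.9, 5.6, -10.4]
grip_width: 18.7
finger_force: 30.0
```

Emit:
{"api": "arm_command", "payload": {"gripper": [15,15,15,15,15], "dp": [[-0.01,0.07,0],[0,0.05,0],[0,0.05,0],[0,0,0],[0,0,0]], "twist": [-0.07,-0.05,-0.05,0,0]}}

```text
time: 8.32
tool_pos: [564.3, -62.8, 247.7]
tcp_rot: [-3.138, -0.001, 1.47]
contact_force: [-3.3, 3.9, -10.1]
grip_width: 18.7
finger_force: 30.0
```

Run:
```python
from h import *
import json
o=get_obs(); w=capture("wrist"); cv2.imwrite("pics/w2.png",w[:,:,::-1]); print(o["tool_pos"],o["contact_force"])
json.dump({k:list(map(float,o[k])) for k in("tool_pos","tcp_rot")},open("w2.json","w"))
a=w[180:300,270:430,::-1]; a=cv2.resize(a,None,fx=5,fy=5,interpolation=cv2.INTER_CUBIC)
cv2.imwrite("pics/w2z.png",(255*(a/255.)**.6).astype('uint8'))
```

```text
[564.27081737 -62.7561264  247.65566229] [ -3.34474984   3.88459772 -10.13371065]
```

View pics/w2z.png

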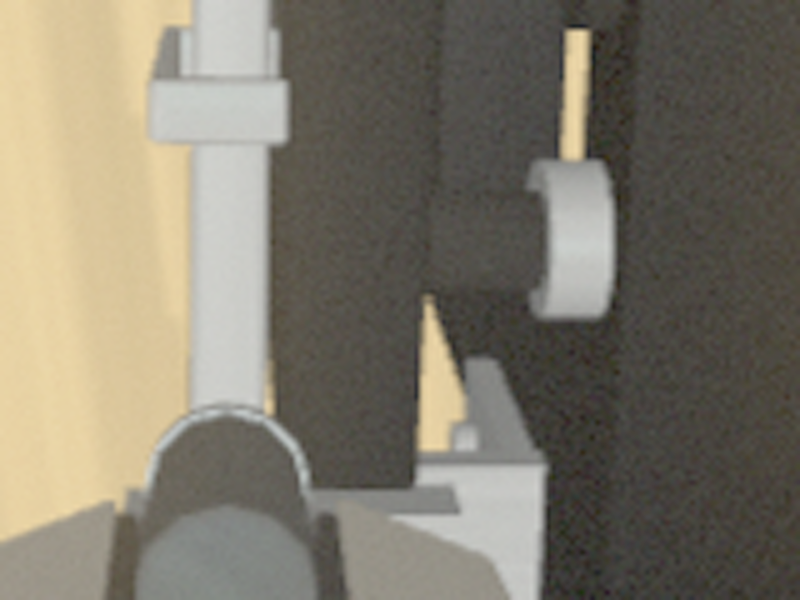

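The view shows the bar, the pin held in the fingers, the plunger on its seat and the keeper side under the fingers. I'll feel for the notch with small steps.

Emit:
{"api": "arm_command", "payload": {"gripper": [15,15,15,15,15], "dp": [[0,0.04,0],[0,0.02,0],[0,0,0],[0,0,0],[0,0,0]], "twist": [-0.05,0,0,0,0]}}

```text
time: 9.0
tool_pos: [565.5, -62.9, 247.6]
tcp_rot: [-3.137, -0.001, 1.474]
contact_force: [-3.8, 4.2, -9.2]
grip_width: 18.2
finger_force: 30.0
```

Emit:
{"api": "arm_command", "payload": {"gripper": [15,15,15,15,15], "dp": [[0,0.02,0],[0,0.02,0],[0,0,0],[0,0,0],[0,0,0]], "twist": [0,0,0,0,0]}}

```text
time: 9.62
tool_pos: [566.4, -63.1, 247.6]
tcp_rot: [-3.137, -0.0, 1.474]
contact_force: [-4.0, 5.0, -8.9]
grip_width: 18.3
finger_force: 30.0
```

Emit:
{"api": "arm_command", "payload": {"gripper": [15,15,15,15,15], "dp": [[0,0.02,0],[0,0.02,0],[0,0,0],[0,0,0],[0,0,0]], "twist": [0,0,0,0,0]}}

```text
time: 10.25
tool_pos: [567.3, -63.2, 247.6]
tcp_rot: [-3.137, -0.0, 1.474]
contact_force: [-5.0, 3.4, -10.6]
grip_width: 18.2
finger_force: 30.0
```

Emit:
{"api": "arm_command", "payload": {"gripper": [15,15,15,15,15], "dp": [[0,0.02,0],[0,0.02,0],[0,0,0],[0,0,0],[0,0,0]], "twist": [0,0,0,0,0]}}

```text
time: 10.88
tool_pos: [568.1, -63.4, 247.6]
tcp_rot: [-3.136, -0.0, 1.474]
contact_force: [-5.3, 4.5, -8.3]
grip_width: 18.6
finger_force: 30.0
```

Emit:
{"api": "arm_command", "payload": {"gripper": [15,15,15,15,15], "dp": [[0,0.02,0],[0,0.02,0],[0,0,0],[0,0,0],[0,0,0]], "twist": [0,0,0,0,0]}}

```text
time: 11.5
tool_pos: [568.2, -63.4, 247.6]
tcp_rot: [-3.134, -0.0, 1.474]
contact_force: [-9.1, 3.5, -7.4]
grip_width: 18.5
finger_force: 30.0
```

Emit:
{"api": "arm_command", "payload": {"gripper": [15,15,15,15,15], "dp": [[0,0.02,0],[0,0.02,0],[0,0,0],[0,0,0],[0,0,0]], "twist": [0,0,0,0,0]}}

```text
time: 12.12
tool_pos: [568.3, -63.4, 247.6]
tcp_rot: [-3.132, -0.0, 1.474]
contact_force: [-12.6, 4.1, -5.6]
grip_width: 18.4
finger_force: 30.0
```

The back wall is felt at x≈568.1, as predicted. I'll back off to the notch centre and start lowering.

Emit:
{"api": "arm_command", "payload": {"gripper": [15,15,15,15,15], "dp": [[0,-0.08,0],[0,-0.07,0],[0,0,0],[-0.05,0,0.06],[0,0,0]], "twist": [0,0,0,0,0]}}

```text
time: 12.75
tool_pos: [566.5, -64.5, 246.2]
tcp_rot: [-3.137, -0.0, 1.474]
contact_force: [-4.6, 4.9, -8.0]
grip_width: 18.2
finger_force: 30.0
```

Emit:
{"api": "arm_command", "payload": {"gripper": [15,15,15,15,15], "dp": [[-0.06,0,0.08],[-0.06,0,0.08],[-0.05,0,0.07],[0,0,0],[0,0,0]], "twist": [0,0,0,0,0]}}

```text
time: 13.38
tool_pos: [566.3, -69.1, 241.0]
tcp_rot: [-3.138, 0.0, 1.474]
contact_force: [-5.1, 2.6, -5.8]
grip_width: 18.5
finger_force: 30.0
```

Emit:
{"api": "arm_command", "payload": {"gripper": [15,15,15,15,15], "dp": [[-0.04,0,0.05],[-0.04,0,0.06],[-0.04,0,0.06],[0,0,0],[0,0,0]], "twist": [0,0,0,0,0]}}

```text
time: 14.0
tool_pos: [566.1, -72.2, 237.0]
tcp_rot: [-3.139, 0.001, 1.474]
contact_force: [-4.4, 1.4, -5.3]
grip_width: 18.1
finger_force: 30.0
```

Emit:
{"api": "arm_command", "payload": {"gripper": [15,15,15,15,15], "dp": [[-0.04,0,0.05],[-0.04,0,0.06],[-0.03,0,0.06],[0,0,0],[0,0,0]], "twist": [0,0,0,0,0]}}

```text
time: 14.62
tool_pos: [565.9, -75.0, 233.0]
tcp_rot: [-3.139, 0.001, 1.474]
contact_force: [-4.6, 1.8, -3.8]
grip_width: 18.4
finger_force: 30.0
```

Emit:
{"api": "arm_command", "payload": {"gripper": [15,15,15,20,22], "dp": [[0,0,0.03],[0,0,0.02],[0,0,0],[0,0,0],[0,0,0]], "twist": [0,0,0,0,0]}}

```text
time: 15.25
tool_pos: [566.8, -75.3, 232.7]
tcp_rot: [3.141, 0.001, 1.473]
contact_force: [-3.4, 1.8, 0.5]
grip_width: 21.4
finger_force: 2.4
```

Emit:
{"api": "arm_command", "payload": {"gripper": [25,30,35,40,40], "dp": [[0,0,0],[0,0,0],[0,0,0],[0,0,0],[0,0,0]], "twist": [0,0,0,0,0]}}

```text
time: 15.88
tool_pos: [567.5, -74.7, 231.3]
tcp_rot: [3.141, -0.0, 1.474]
contact_force: [-0.3, -0.5, -0.4]
grip_width: 39.8
finger_force: 0.0
```

Emit:
{"api": "arm_command", "payload": {"gripper": [40,40,40,40,40], "dp": [[0,0,-0.3],[0,0,-0.7],[0,0,-1],[0,0,-1],[0,0,0]], "twist": [0,0,0,0,0]}}

```text
time: 16.5
tool_pos: [568.2, -74.9, 308.7]
tcp_rot: [3.137, 0.001, 1.474]
contact_force: [-0.7, -0.2, 0.8]
grip_width: 40.1
finger_force: 0.0
```

Run:
```python
from h import *
a=capture("side")[:,:,::-1][150:310,240:400]; a=cv2.resize(a,None,fx=3.5,fy=3.5,interpolation=cv2.INTER_CUBIC)
cv2.imwrite("pics/s3.png",a)
o=get_obs();print(o["tool_pos"],o["contact_force"],o["time"])
```

```text
[567.53205012 -74.7251709  306.92735332] [-0.42568034  0.511543   -0.64143572] 16.55
```

View pics/s3.png

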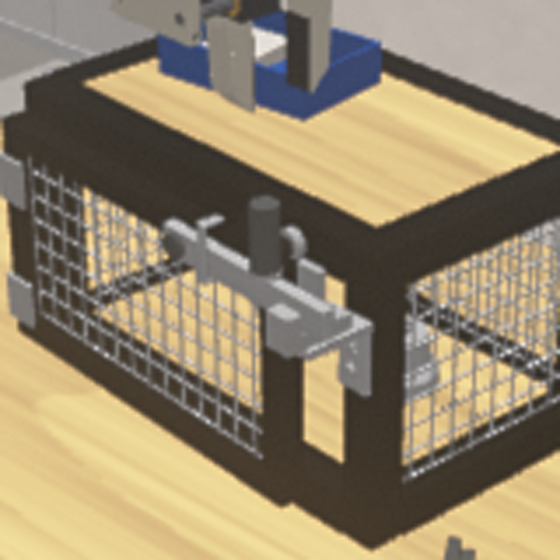

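The picture shows the bar lying behind the front tooth at (285,315), the pin upright at (263,235), the gate shut and the fingers clear above. I'm handing it in.

```bash
python3 -c "
from plant import *
print(close_job())"
```

```text
the job is handed in; nothing more can be done
None
```

The gate is shut with the latch bar down in the keeper's notch and the arm clear above, and I handed the job in at about 16.6 s of the 51 s; no verdict came back.

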